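Return the small reagent bottle to its own holder

TASK

Put the smaller of the two amber reagent bottles back into its own holder, the one whose label shows the smaller bottle and whose well is only a little wider than that bottle. Set it down gently, without dropping it, so that it stands upright on the floor of the well, and leave the larger bottle standing where it is.

Things in the scene. Friction and masses are not known exactly. Their poses are not given: they have to be found in the camera images.
- small_bottle_mid (a point): the bottle to return: round amber reagent bottle with white paper label and blue screw cap, 49 mm in diameter, 111 mm tall in all, about 0.13 kg, standing upright on the worktop. This point lies on its axis half-way up, 55.5 mm above its underside; the body is a straight cylinder there. z is its axis, upward.
- small_holder_well (a point): its own holder: a fixed grey block 135 x 106 mm, 35 mm high, with one round well 67 mm wide and 29 mm deep, and in front of it (along -x of this point) a white label with the black outline of a small bottle. The point is the centre of the well's floor, 6 mm above the worktop; z up. A like block beside it, left or right, has an 83 mm well and a large bottle on its label: not this one.
- large_bottle_mid (a point): the other amber reagent bottle, to be left alone: black screw cap, 65 mm in diameter, 148 mm tall, standing on the worktop. This point lies on its axis half-way up, 74 mm above its underside. It may stand left or right of the small one, more than 100 mm away between axes.

How it is judged (in metres and radians):
On the way:
1. the small bottle has been lifted clear of the worktop (height (world z) of small_bottle_mid above 0.09 m), for 0.1 s.
At the end, for the whole second after the job is handed in: The small bottle stands at rest on the floor of its own well, axis within 14 mm of the well's centre, middle under 60 mm above its floor, upright within 0.12 rad; the larger bottle is upright within 0.15 rad and within 30 mm of its start (horizontal distance between small_bottle_mid and small_holder_well below 0.014 m and z of small_bottle_mid in the frame of small_holder_well below 0.06 m and angle between small_bottle_mid's own z axis and vertical below 0.12 rad and linear speed of small_bottle below 0.02 m/s and distance of large_bottle_mid from where it was at the start of the episode below 0.03 m and angle between large_bottle_mid's own z axis and vertical below 0.15 rad); the robot touches nothing.
It fails at once if the small bottle is dropped (falls faster than 0.6 m/s, that is from more than about 20 mm, with no finger on it) (linear speed of small_bottle above 0.6 m/s and contact force between the fingers and small_bottle below 0.01 N).
It fails at once if the larger bottle is knocked over or shifted by more than 30 mm (distance of large_bottle_mid from where it was at the start of the episode above 0.03 m or angle between large_bottle_mid's own z axis and vertical above 0.3 rad).
It also fails if it takes over 35 s, if anything falls off the work surface, if the arm or the gripper's body presses on something with over 40 N, if the wrist force passes 120 N, or if a joint passes its speed limit or range.

ROBOT

A 6-joint arm with a two-finger parallel gripper is mounted at the origin on a cart in front of the work surface, level with it; the furniture and walls round the work are solid. World frame = base frame: x ahead of the robot, y to its left, z up, the work surface at z = 0. Lengths are in mm, angles in rad, forces in N, time in s.
With the tool pointing down it reaches from about 400 to 925 mm from the base axis. Payload 12.5 kg.
Tool frame: the origin (TCP) lies midway between the tips of the shut fingers; the grasp point (between the pads) lies 19 mm behind it; z points along the fingers, y is the line along which they close (so a half turn about z gives the same grasp; the last joint's range is limited). The gripper opens to 95 mm and grips with 3 to 60 N. Pads are 20 mm wide; open, the fingers measure 119 mm over their backs; the gripper's body (75 mm by 180 mm) begins 59 mm behind the grasp point.
Start: joints at [-1.41, 0.491, 1.559, -0, 1.092, -0.106], TCP at [164.801, -602.899, 214.661] pointing down, gripper open.
Joint ranges: [-3.1, 3.1], [-0.84, 2.19], [0.05, 2.79], [-1.13, 4.28], [0.06, 2.93], [-2.69, 2.69]. Speed limits (rad/s): [2.22, 2.22, 2.79, 3.14, 3.14, 3.14].

INTERFACE

Orientations are given as [roll, pitch, yaw] about the fixed x, y, z axes, in that order (R = Rz(yaw) Ry(pitch) Rx(roll)).
In Python, from cell import state, read_camera, camera_info, env gives the robot as it stands.
- The arm moves only by the tool move_arm, never from a script. Its argument "commands" is a list of rows, each a list of 3 entries, a list of its own where there are three numbers: the shift along the world's x, y, z in cm, then the turn, a rotation vector about the world's x, y, z in degrees, then the opening, from 0 (shut) to 1 (fully open). A call has 1 to 10 rows; each row shifts and turns the commanded pose from where the row before left it; what a row does not reach is not made up. A row lasts 1/10 s, in which the tool goes at most 50 mm and 8.59 degrees, less where a joint would pass 70% of its speed; a pose out of reach is approached as far as the arm can. A call with a gripper value outside its range is refused whole. The fingers move at their own pace and stop on an object; the grip force is fixed at half the most. Time passes only in rows, so rows that do not move let the fingers close. It gives the time, the measured TCP pose, the force, the opening and the grip force at its end, in the units of the state.
- state(): the state, without advancing time (a new reading comes with each control period).
- read_camera(name): name is "side" or "top"; returns the picture (400x640x3 uint8, blue, green, red); there is no depth.
- camera_info(name): a dict with "K" (3x3 intrinsics, pixels), "cam_to_world" (4x4, takes a point from camera to world coordinates). Camera axes: x right, y down, z forward; pixel columns grow to the right and rows downward; lengths in mm; the calibration is good to about 2 mm. A picture is of the moment at which its call begins. camera_info takes no time and is no camera call.
- env.job_done(): hands the job in; it is judged then, once.
The state is a dict: "t": time; "joints": joint angles; "qvel": joint speeds; "tau": joint torques, N m; "eef_pos": TCP position; "tcp_rot": TCP orientation; "ft_force": force on the tool from outside, world axes, zero at the start; "moment": the same for the moment, N m; "opening": opening from 0.0 (shut) to 1.0 (fully open); "grip_force": force on a finger pad.
Only numpy, scipy, OpenCV 4.12 (cv2) and the standard library are available. Lean on these libraries where they do the work, as an engineer would, in place of code of your own. Each camera call takes 0.05 s, during which the arm holds its last target. There are 200 camera calls.

## Working session

There is one attempt and no reset: what is moved stays moved. The work goes in short steps, Python scripts to look and compute and a tool call to move; the robot and the scene stay as the last step left them, time stands still between calls to the robot, and variables do not carry over. Pictures are saved under pics/ and viewed, at most 10 in all, crops included, and the job is handed in when it is done.

Besides the shell and the picture viewer there is one more tool, called after "Emit:" as name([rows], argument=value, ...), one row to a line, values as JSON. move_arm: Moves the arm, as the interface text tells. Its arguments: {"type":"object","properties":{"commands":{"type":"array"}},"required":["commands"]}

```bash
mkdir -p pics; python3 - <<'E'
from cell import *
import cv2
for n in("side","top"):
    cv2.imwrite(f"pics/{n}0.png",read_camera(n)); i=camera_info(n); print(n,i["K"],i["cam_to_world"])
s=state();print(s["t"],s["eef_pos"],s["tcp_rot"],s["opening"])
E
```

```text
side [[377.97778845   0.         318.73002437]
 [  0.         377.97778845 199.09815993]
 [  0.           0.           1.        ]] [[ 9.81080857e-01 -9.88204356e-02  1.66477846e-01  3.49454751e+02]
 [-1.93256572e-01 -5.50978698e-01  8.11833956e-01 -8.44552800e+02]
 [ 1.14999615e-02 -8.28647691e-01 -5.59652352e-01  5.38381980e+02]
 [ 0.00000000e+00  0.00000000e+00  0.00000000e+00  1.00000000e+00]]
top [[365.83924706   0.         323.7225894 ]
 [  0.         365.83924706 200.36445954]
 [  0.           0.           1.        ]] [[ 1.84370866e-02 -9.97366683e-01  7.01410996e-02  4.31520246e+02]
 [-9.99792828e-01 -1.89960829e-02 -7.31088019e-03 -1.49175869e+02]
 [ 8.62403446e-03 -6.99917771e-02 -9.97510289e-01  9.31947922e+02]
 [ 0.00000000e+00  0.00000000e+00  0.00000000e+00  1.00000000e+00]]
0.1 [ 164.76086645 -602.66305733  214.11720374] [-3.14056776e+00 -1.03748186e-04  2.66806426e-01] 1.0051940534720545
```

View pics/side0.png

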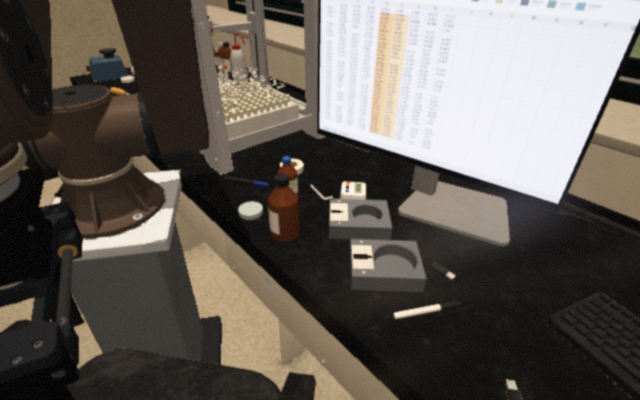

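View pics/top0.png

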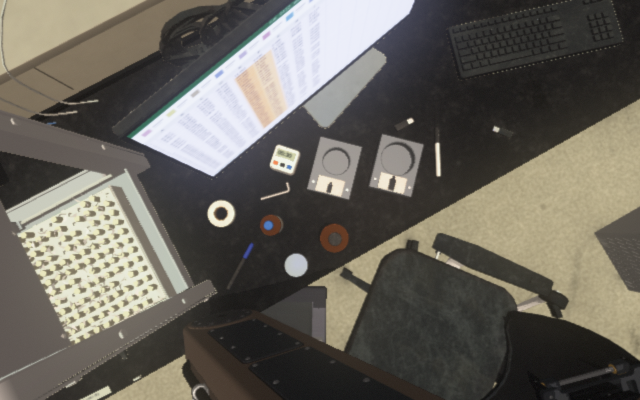

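The side view shows the large bottle at about (284,210), with the small one behind it at about (289,175) with a blue cap. The small-well block is at (360,215) and the large-well block at (387,262). In the top view the blue cap is at (270,225), the black cap at (334,238), the small well at (336,160) and the large well at (398,158). I'll enlarge both.

```bash
python3 - <<'E'
import cv2
t=cv2.imread("pics/top0.png")[120:270,230:430]; cv2.imwrite("pics/topc.png",cv2.resize(t,None,fx=4,fy=4,interpolation=cv2.INTER_CUBIC))
t=cv2.imread("pics/side0.png")[145:265,240:400]; cv2.imwrite("pics/sidec.png",cv2.convertScaleAbs(cv2.resize(t,None,fx=5,fy=5,interpolation=cv2.INTER_CUBIC),alpha=1.5,beta=10))
E
```

```text
(no output)
```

View pics/topc.png

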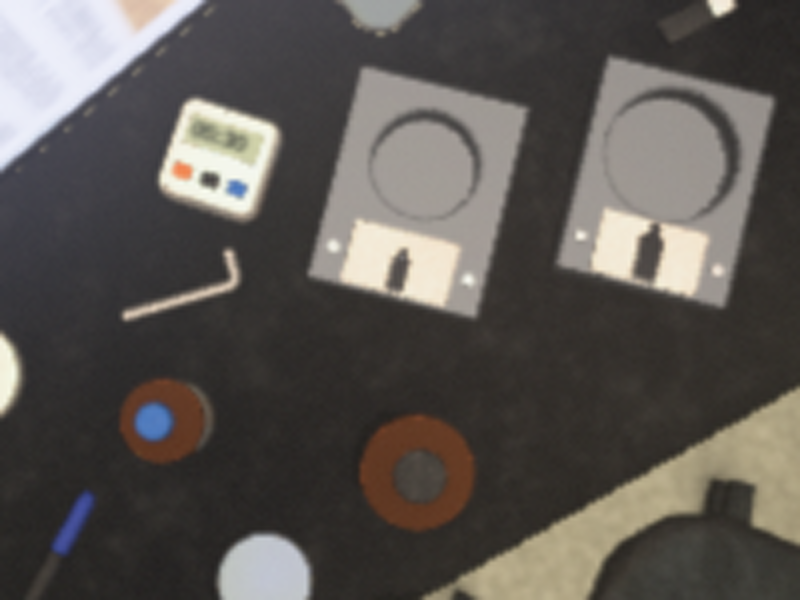

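View pics/sidec.png

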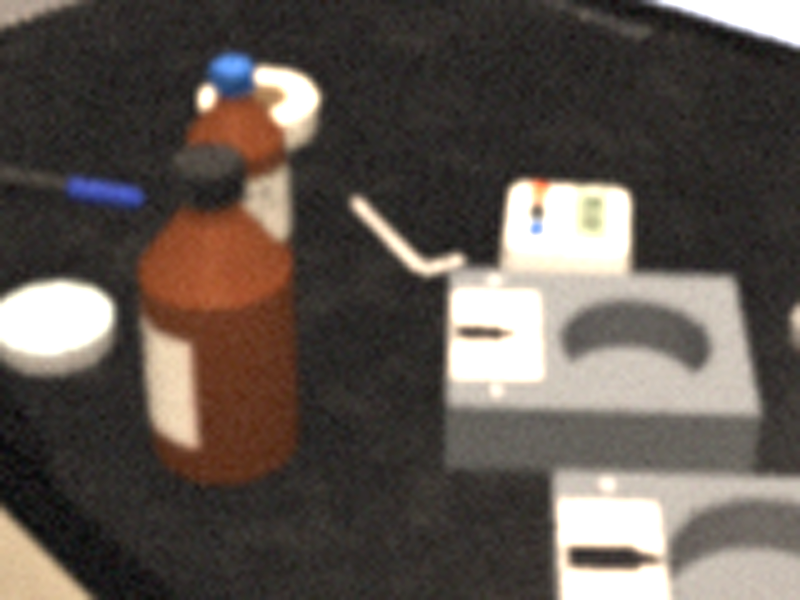

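The top crop shows the blue cap at (154,422), the black cap at (419,475) and the small well's rim centred on (425,166), with sharp block corners. The side crop shows the blue cap top at (232,62), the black cap top at (210,162) and the block corners at (447,272), (740,275), (762,412) and (446,410).

```bash
cat > h.py <<'E'
from cell import *
import numpy as np,cv2
def ray(n,p):
    i=camera_info(n);M=np.array(i["cam_to_world"]);d=M[:3,:3]@np.linalg.inv(i["K"])@[p[0],p[1],1]
    return M[:3,3],d/np.linalg.norm(d)
def plane(n,p,z):
    c,d=ray(n,p);return c+d*(z-c[2])/d[2]
def tri(a,b):
    c,d=ray("top",a);e,f=ray("side",b);s=np.linalg.lstsq(np.c_[d,-f],e-c,rcond=None)[0]
    p,q=c+s[0]*d,e+s[1]*f;return (p+q)/2,np.linalg.norm(p-q)
T=lambda x,y:((x+.5)/4-.5+230,(y+.5)/4-.5+120)
S=lambda x,y:((x+.5)/5-.5+240,(y+.5)/5-.5+145)
E
python3 - <<'E'
from h import *
np.set_printoptions(precision=1,suppress=True)
for k,a,b in[("blue",(154,422),(232,62)),("black",(419,475),(210,162)),("c far-left",(362,66),(740,275)),("c",(528,107),(762,412)),("c",(476,318),(446,410)),("c",(307,277),(447,272))]:
    print(k,*tri(T(*a),S(*b)))
print("well",plane("top",T(425,166),35))
print("rim",[plane("top",T(*p),35) for p in((368,166),(482,166),(425,109),(425,222))])
print("blue@111",plane("top",T(154,422),111),"shoulder@70",plane("top",T(163,421),75), "black@148",plane("top",T(419,475),148))
print("corners",[plane("top",T(*p),35)[:2] for p in((362,66),(528,107),(476,318),(307,277))])
print("large",[plane("top",T(*p),35)[:2] for p in((610,56),(775,98),(727,308),(556,267))])
E
```

```text
blue [432.7 -32.  110.9] 2.5502270535694413
black [ 406.8 -179.4  143.6] 2.272772544420551
c far-left [ 657.7 -144.6   34.2] 5.830811798558963
c [ 632.2 -247.8   35.2] 2.6836742248445367
c [ 500.1 -217.4   31.5] 2.067384932670111
c [ 523.6 -112.5   31.1] 2.183564246850505
well [ 592.6 -184.1   35. ]
rim [array([ 591.9, -148.8,   35. ]), array([ 593.3, -219.4,   35. ]), array([ 628.3, -183.5,   35. ]), array([ 557.7, -184.6,   35. ])]
blue@111 [431.4 -31.9 111. ] shoulder@70 [432.1 -32.   75. ] black@148 [ 405.8 -179.1  148. ]
corners [array([ 654.6, -143.8]), array([ 630.9, -247.5]), array([ 498.8, -216.9]), array([ 522.1, -112.5])]
large [array([ 664.1, -298.3]), array([ 639.7, -401.3]), array([ 507.9, -371.6]), array([ 531.3, -265.9])]
```

Everything agrees. The bottle axis is at about (432,-32) with its top at 111, the well is at (592.6,-184) and the large bottle is at (406,-179). I'll turn the tool +28° so that it closes clear of the large bottle and parallel to the monitor.

Emit:
move_arm([
  [[2.4, 3, 0.2], [0, 0, 2.8], 1],
  [[2.4, 3, 0.2], [0, 0, 2.8], 1],
  [[2.4, 3, 0.2], [0, 0, 2.8], 1],
  [[2.4, 3, 0.2], [0, 0, 2.8], 1],
  [[2.4, 3, 0.2], [0, 0, 2.8], 1],
  [[2.4, 3, 0.2], [0, 0, 2.8], 1],
  [[2.4, 3, 0.2], [0, 0, 2.8], 1],
  [[2.4, 3, 0.2], [0, 0, 2.8], 1],
  [[2.4, 3, 0.2], [0, 0, 2.8], 1],
  [[2.4, 3, 0.2], [0, 0, 2.8], 1],
])

```text
t: 1.1
eef_pos: [405.5, -301.5, 234.6]
tcp_rot: [-3.141, 0.0, 0.757]
ft_force: [0.5, -0.5, 0.1]
opening: 1.001
grip_force: 0.0
```

Emit:
move_arm([
  [[0.3, 2.7, 0], [0, 0, 0], 1],
  [[0.3, 2.7, 0], [0, 0, 0], 1],
  [[0.3, 2.7, 0], [0, 0, 0], 1],
  [[0.3, 2.7, 0], [0, 0, 0], 1],
  [[0.3, 2.7, 0], [0, 0, 0], 1],
  [[0.3, 2.7, 0], [0, 0, 0], 1],
  [[0.3, 2.7, 0], [0, 0, 0], 1],
  [[0.3, 2.7, 0], [0, 0, 0], 1],
  [[0.3, 2.7, 0], [0, 0, 0], 1],
  [[0, 2.7, 0], [0, 0, 0], 1],
])

```text
t: 2.1
eef_pos: [431.8, -31.8, 234.5]
tcp_rot: [-3.141, 0.0, 0.755]
ft_force: [-0.5, 0.6, 0.3]
opening: 0.998
grip_force: 0.0
```

Emit:
move_arm([
  [[0, 0, 0], [0, 0, 0], 1],
  [[0, 0, 0], [0, 0, 0], 1],
  [[0, 0, 0], [0, 0, 0], 1],
])

```text
t: 2.4
eef_pos: [431.9, -33.5, 234.6]
tcp_rot: [3.141, 0.0, 0.755]
ft_force: [0.5, -1.1, 0.1]
opening: 1.0
grip_force: 0.0
```

Emit:
move_arm([
  [[0, 0.1, -2], [0, 0, 0], 1],
  [[0, 0, -2.2], [0, 0, 0], 1],
  [[0, 0, -2.2], [0, 0, 0], 1],
  [[0, 0, -2.2], [0, 0, 0], 1],
  [[0, 0, -2], [0, 0, 0], 1],
  [[0, 0, -2], [0, 0, 0], 1],
  [[0, 0, -2], [0, 0, 0], 1],
  [[0, 0, -2], [0, 0, 0], 1],
  [[0, 0, -2], [0, 0, 0], 1],
  [[0, 0, -1], [0, 0, 0], 1],
])

```text
t: 3.4
eef_pos: [431.4, -32.7, 37.3]
tcp_rot: [-3.14, 0.001, 0.754]
ft_force: [0.3, 0.2, 0.3]
opening: 1.0
grip_force: 0.0
```

Emit:
move_arm([
  [[0, 0, 0], [0, 0, 0], 0.8],
  [[0, 0, 0], [0, 0, 0], 0.65],
  [[0, 0, 0], [0, 0, 0], 0.6],
  [[0, 0, 0], [0, 0, 0], 0.55],
  [[0, 0, 0], [0, 0, 0], 0.5],
  [[0, 0, 0], [0, 0, 0], 0.45],
  [[0, 0, 0], [0, 0, 0], 0.4],
  [[0, 0, 0], [0, 0, 0], 0.4],
  [[0, 0, 0], [0, 0, 0], 0.4],
  [[0, 0, 0], [0, 0, 0], 0.4],
])

```text
t: 4.4
eef_pos: [431.9, -31.9, 38.8]
tcp_rot: [3.141, -0.0, 0.756]
ft_force: [-0.6, -0.0, 6.2]
opening: 0.502
grip_force: 30.0
```

Emit:
move_arm([
  [[0, 0, 0.3], [0, 0, 0], 0.4],
  [[0, 0, 0.7], [0, 0, 0], 0.4],
  [[0, 0, 1], [0, 0, 0], 0.4],
  [[0, 0, 1], [0, 0, 0], 0.4],
  [[0, 0, 1], [0, 0, 0], 0.4],
  [[0, 0, 1], [0, 0, 0], 0.4],
  [[0, 0, 1], [0, 0, 0], 0.4],
  [[0, 0, 1], [0, 0, 0], 0.4],
  [[0, 0, 1], [0, 0, 0], 0.4],
  [[0, 0, 0], [0, 0, 0], 0.4],
])

```text
t: 5.4
eef_pos: [432.3, -32.0, 119.9]
tcp_rot: [3.14, -0.001, 0.756]
ft_force: [1.1, 0.0, -2.1]
opening: 0.505
grip_force: 30.0
```

Emit:
move_arm([
  [[1.0, -1.0, 0], [0, 0, 0], 0.4],
  [[1.8, -1.7, 0], [0, 0, 0], 0.4],
  [[2, -1.9, 0], [0, 0, 0], 0.4],
  [[2, -1.9, 0], [0, 0, 0], 0.4],
  [[2, -1.9, 0], [0, 0, 0], 0.4],
  [[2, -1.9, 0], [0, 0, 0], 0.4],
  [[2, -1.9, 0], [0, 0, 0], 0.4],
  [[1.8, -1.7, 0], [0, 0, 0], 0.4],
  [[1, -0.9, 0], [0, 0, 0], 0.4],
  [[0.5, -0.4, 0], [0, 0, 0], 0.4],
])

```text
t: 6.4
eef_pos: [593.6, -185.5, 117.5]
tcp_rot: [-3.141, 0.0, 0.755]
ft_force: [-1.0, 0.7, -1.2]
opening: 0.502
grip_force: 30.0
```

```bash
python3 - <<'E'
from h import *
a=read_camera("side")[130:270,220:420];b=read_camera("top")[110:260,230:430]
cv2.imwrite("pics/hold.png",cv2.resize(np.vstack([a,b]),None,fx=2,fy=2,interpolation=cv2.INTER_CUBIC)*1)
s=state();print(s["t"],s["eef_pos"],s["ft_force"],s["opening"],s["grip_force"],s["joints"])
E
```

```text
6.5 [ 592.96966518 -184.5961848   117.75808116] [-0.45821389 -0.35220043 -2.02645405] 0.4999169861011646 29.99203382525593 [-4.08089549e-01  5.91911338e-01  1.66609025e+00 -6.37719682e-05
  8.84476428e-01  4.07897417e-01]
```

View pics/hold.png

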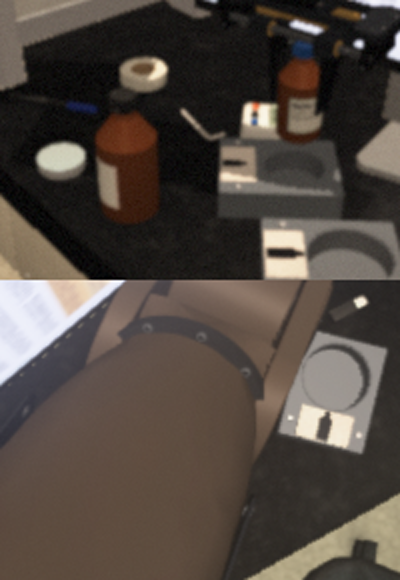

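The side half shows the bottle held upright above the small well: cap top at about (303,44) in the picture, body edges at 278 and 322, and bottom at about (300,140). The large bottle has not moved. The arm hides the top view, so I'll check the held bottle against its projection in the side view, along with the well.

```bash
python3 - <<'E'
from h import *
i=camera_info("side");M=np.linalg.inv(np.array(i["cam_to_world"]))
def pr(p):
    q=i["K"]@(M@[*p,1])[:3];return ((q[:2]/q[2]-[220,130]+.5)*2-.5).round(1)
x,y=593,-184.6
print("cap",pr((x,y,191)),"mid",pr((x,y,135)),"bot front",pr((x-5,y-24,80)))
print("well rim l/r",pr((592.6-33.5*.98,-184+33.5*.19,35)),pr((592.6+33.5*.98,-184-33.5*.19,35)),"far",pr((592.6+33.5*.2,-184+33.5*.98,35)))
b=read_camera("side")[140:250,320:420];cv2.imwrite("pics/hold2.png",cv2.convertScaleAbs(cv2.resize(b,None,fx=5,fy=5,interpolation=cv2.INTER_CUBIC),alpha=1.5,beta=10))
q=lambda p:(((pr(p)+.5)/2-.5+[220,130]-[320,140]+.5)*5-.5).round()
print("crop5: cap",q((x,y,191)),"bot",q((x-5,y-24,80)),"bodyL/R",q((x-24,y+5,120)),q((x+24,y-5,120)),"rim",q((592.6-33.5*.98,-184+33.5*.19,35)),q((592.6+33.5*.98,-184-33.5*.19,35)),q((592.6+33.5*.2,-184+33.5*.98,35)))
E
```

```text
cap [303.3  40.8] mid [298.6  88.3] bot front [296.4 144.2]
well rim l/r [261.1 164.1] [319.9 164.6] far [287.8 147.6]
crop5: cap [259.  53.] bot [242. 311.] bodyL/R [187. 201.] [301. 203.] rim [154. 361.] [300. 362.] [220. 320.]
```

View pics/hold2.png

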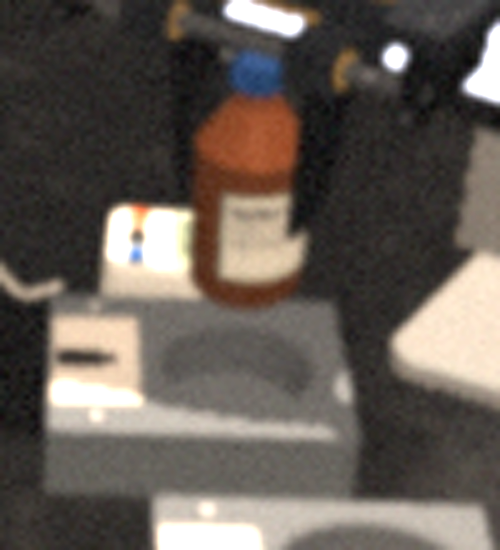

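The bottle hangs upright over the well. In this crop the cap is at (257,56), the bottom at (245,305) and the rim runs from x = 160 to 311. Compared with prediction, the well sits about 2 mm further +x and -y than the bottle, so I'll nudge by 1 mm in each and lower with force checks.

Emit:
move_arm([
  [[0.1, -0.1, -0.5], [0, 0, 0], 0.4],
  [[0, 0, -0.8], [0, 0, 0], 0.4],
  [[0, 0, -0.8], [0, 0, 0], 0.4],
  [[0, 0, -0.8], [0, 0, 0], 0.4],
  [[0, 0, -0.6], [0, 0, 0], 0.4],
  [[0, 0, -0.4], [0, 0, 0], 0.4],
  [[0, 0, -0.4], [0, 0, 0], 0.4],
  [[0, 0, -0.4], [0, 0, 0], 0.4],
  [[0, 0, -0.4], [0, 0, 0], 0.4],
  [[0, 0, 0], [0, 0, 0], 0.4],
])

```text
t: 7.55
eef_pos: [593.6, -184.8, 67.2]
tcp_rot: [-3.141, 0.0, 0.755]
ft_force: [0.3, 0.3, -1.0]
opening: 0.503
grip_force: 30.0
```

Emit:
move_arm([
  [[0, 0, -0.4], [0, 0, 0], 0.4],
  [[0, 0, -0.4], [0, 0, 0], 0.4],
  [[0, 0, -0.4], [0, 0, 0], 0.4],
  [[0, 0, -0.4], [0, 0, 0], 0.4],
  [[0, 0, -0.2], [0, 0, 0], 0.4],
  [[0, 0, 0], [0, 0, 0], 0.4],
])

```text
t: 8.15
eef_pos: [593.7, -184.8, 49.3]
tcp_rot: [-3.141, 0.0, 0.755]
ft_force: [-0.0, -0.2, -1.0]
opening: 0.503
grip_force: 30.0
```

Emit:
move_arm([
  [[0, 0, -0.1], [0, 0, 0], 0.4],
  [[0, 0, -0.1], [0, 0, 0], 0.4],
  [[0, 0, 0], [0, 0, 0], 0.4],
])

```text
t: 8.45
eef_pos: [593.8, -184.9, 47.7]
tcp_rot: [3.141, -0.0, 0.755]
ft_force: [-0.9, 0.8, -1.1]
opening: 0.502
grip_force: 30.0
```

Emit:
move_arm([
  [[0, 0, -0.1], [0, 0, 0], 0.4],
  [[0, 0, -0.1], [0, 0, 0], 0.4],
  [[0, 0, 0], [0, 0, 0], 0.4],
])

```text
t: 8.75
eef_pos: [593.7, -184.9, 45.5]
tcp_rot: [-3.141, 0.0, 0.756]
ft_force: [1.1, -0.5, -1.2]
opening: 0.504
grip_force: 30.0
```

Emit:
move_arm([
  [[0, 0, -0.1], [0, 0, 0], 0.4],
  [[0, 0, 0], [0, 0, 0], 0.4],
])

```text
t: 8.95
eef_pos: [593.9, -184.9, 44.9]
tcp_rot: [3.141, -0.0, 0.756]
ft_force: [-0.9, 0.8, 1.4]
opening: 0.5
grip_force: 30.0
```

The force shows floor contact at the expected height, so I'll open.

Emit:
move_arm([
  [[0, 0, -0.05], [0, 0, 0], 0.4],
  [[0, 0, 0], [0, 0, 0], 0.52],
  [[0, 0, 0], [0, 0, 0], 0.56],
  [[0, 0, 0], [0, 0, 0], 0.62],
  [[0, 0, 0], [0, 0, 0], 0.7],
  [[0, 0, 0], [0, 0, 0], 0.85],
  [[0, 0, 0], [0, 0, 0], 1],
  [[0, 0, 0], [0, 0, 0], 1],
  [[0, 0, 0], [0, 0, 0], 1],
  [[0, 0, 0], [0, 0, 0], 1],
])

```text
t: 9.95
eef_pos: [593.8, -184.9, 44.2]
tcp_rot: [3.142, 0.0, 0.755]
ft_force: [0.2, -0.3, 0.0]
opening: 0.993
grip_force: 0.0
```

```bash
python3 - <<'E'
from h import *
b=read_camera("side")[140:260,260:420];cv2.imwrite("pics/rel.png",cv2.convertScaleAbs(cv2.resize(b,None,fx=5,fy=5,interpolation=cv2.INTER_CUBIC),alpha=1.5,beta=10))
s=state();print(s["t"],s["eef_pos"],s["opening"],s["ft_force"])
E
```

```text
10.0 [ 593.80876834 -184.91582777   44.15933413] 0.9958207854050743 [ 0.16531949 -0.47999423  0.45752997]
```

View pics/rel.png

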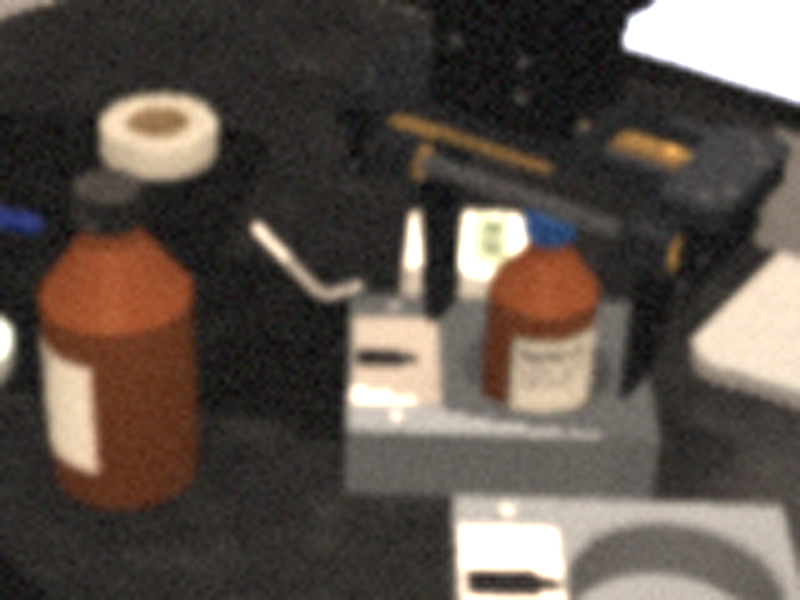

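The small bottle stands upright in its well, with the cap at (548,225), the body from 485 to 600, and its base hidden behind the front rim at about y = 410. The large bottle is untouched. I'll retreat straight up, then back to check from the top.

Emit:
move_arm([
  [[0, 0, 0.5], [0, 0, 0], 1],
  [[0, 0, 1.5], [0, 0, 0], 1],
  [[0, 0, 2], [0, 0, 0], 1],
  [[0, 0, 2], [0, 0, 0], 1],
  [[0, 0, 2], [0, 0, 0], 1],
  [[0, 0, 2.5], [0, 0, 0], 1],
  [[0, 0, 2.5], [0, 0, 0], 1],
  [[0, 0, 2.5], [0, 0, 0], 1],
  [[0, 0, 2.5], [0, 0, 0], 1],
  [[0, 0, 2], [0, 0, 0], 1],
])

```text
t: 11.0
eef_pos: [593.8, -184.9, 247.2]
tcp_rot: [3.139, -0.001, 0.756]
ft_force: [-0.4, -0.6, -0.2]
opening: 1.0
grip_force: 0.0
```

Emit:
move_arm([
  [[-2, -3, 0], [0, 0, 0], 1],
  [[-2, -3, 0], [0, 0, 0], 1],
  [[-2, -3, 0], [0, 0, 0], 1],
  [[-2, -3, 0], [0, 0, 0], 1],
  [[-2, -3, 0], [0, 0, 0], 1],
  [[-2, -3, 0], [0, 0, 0], 1],
  [[-2, -3, 0], [0, 0, 0], 1],
  [[-2, -3, 0], [0, 0, 0], 1],
  [[-2, -3, 0], [0, 0, 0], 1],
  [[-1, -2, 0], [0, 0, 0], 1],
])

```text
t: 12.0
eef_pos: [402.1, -476.6, 245.6]
tcp_rot: [3.14, 0.0, 0.754]
ft_force: [-0.5, 0.5, -0.2]
opening: 1.0
grip_force: 0.0
```

```bash
python3 - <<'E'
from h import *
b=read_camera("top")[120:270,230:430];cv2.imwrite("pics/fin.png",cv2.resize(b,None,fx=4,fy=4,interpolation=cv2.INTER_CUBIC))
i=camera_info("top");M=np.linalg.inv(np.array(i["cam_to_world"]))
q=i["K"]@(M@[592.6,-184,117,1])[:3];print("expected cap crop px",((q[:2]/q[2]-[230,120]+.5)*4-.5))
print(state()["t"],state()["eef_pos"])
E
```

```text
expected cap crop px [430.98390141 140.22382717]
12.05 [ 401.24928706 -478.70538521  245.40461277]
```

View pics/fin.png

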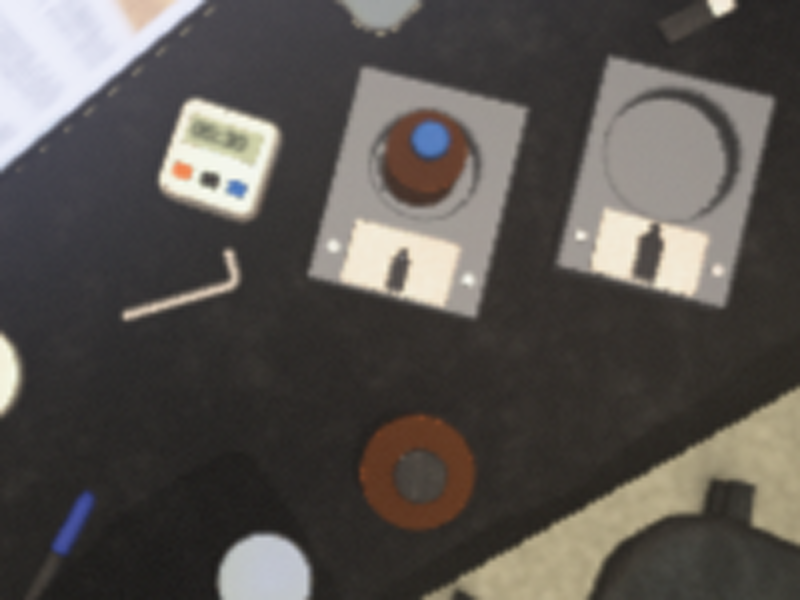

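The top view shows the blue cap at (430,140), against (431,140) expected for a centred, upright bottle. The large bottle's cap is still at (419,475). Handing in.

```bash
python3 -c "
from cell import env
print(env.job_done())"
```

```text
the job is handed in; nothing more can be done
None
```

The small bottle stands upright and centred in its own well, set down gently, with the large bottle left where it was; the job is handed in, but the hand-in gave no verdict.

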